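Seat a valve cartridge with the hinged clamp

ROBOT

A 6-joint arm with a two-finger parallel gripper is mounted at the origin on the work surface; the furniture and walls round the work are solid. World frame = base frame: x ahead of the robot, y to its left, z up, the work surface at z = 0. Lengths are in m, angles in rad, forces in N, time in s.
With the tool pointing down it reaches from about 0.375 to 0.925 m from the base axis. Payload 5.7 kg.
Tool frame: the origin (TCP) lies between the finger pads; the fingertips stand 19 mm ahead of it and the grasp point (between the pads) is the TCP; z points along the fingers, y is the direction in which the jaws open and shut (so a half turn about z gives the same grasp; the last joint's range is limited). The gripper opens to 85 mm and grips with 20 to 120 N. Pads are 22 mm wide; open, the fingers measure 114 mm over their backs; the gripper's body (76 mm by 85 mm) begins 54 mm behind the grasp point. The pads swing forward as they close: fully open they stand 13 mm farther back than shut.
Start: joints at [1.132, 0.359, 1.51, -0, 1.272, -0.115], TCP at [0.191, 0.569, 0.25] pointing down, gripper open.
Joint ranges: [-2.97, 2.97], [-1.01, 2.36], [0.21, 2.38], [-0.96, 4.11], [0.2, 2.71], [-2.98, 2.98]. Speed limits (rad/s): [2.39, 2.39, 3.14, 3.14, 3.14, 3.14].

INTERFACE

Orientations are given as a rotation vector (axis times angle).
In Python, from bench import monitor, grab_frame, workorder, spotter gives the robot as it stands.
- The arm moves only by the shell command python3 -m crank 'ROWS' [FORCE]. ROWS is JSON, a list of rows, each an object of numbers: "jaw": the closure, from 0 (fully open) to 1 (shut); "x", "y", "z": the shift along the tool's x, y, z in m; "twist": the turn about the tool's z in degrees. In form: [{"jaw": .., "x": .., "y": .., "z": .., "twist": ..}, ...]. A call has exactly 5 rows; each row shifts and turns the pose as measured when the row begins, along the tool's axes as they then stand; what a row does not reach is not made up. A row lasts 1/10 s, in which the tool goes at most 50 mm and 8.59 degrees, less where a joint would pass 70% of its speed; a pose out of reach is approached as far as the arm can. A call is refused whole if a number of a shift passes 0.05 or a number of a turn 8.59, either way. A call with a gripper value outside its range is refused whole. The fingers move at their own pace and stop on an object; FORCE is the grip in N (left out, the last holds). Time passes only in rows, so rows that do not move let the fingers close, or fill a call up. It gives the time, the measured TCP pose, the force and the opening at its end, in the units of the state.
- monitor.get_state(): the state, without advancing time (a new reading comes with each control period).
- grab_frame(name): name is "scene" or "top" or "wrist"; returns a dict with "color" (420x560x3 uint8, blue, green, red), "range_z" (420x560 float32, m along the optical axis (not along the pixel's ray), 0 where there is no reading), "fx", "fy", "cx", "cy" (pixels), "R" (3x3) and "t" (3): a world point X has camera coordinates R X + t. Camera axes: x right, y down, z forward; pixel columns grow to the right and rows downward; lengths in m; the calibration is good to about 2 mm. A picture is of the moment at which its call begins.
- workorder.sign_off(): hands the job in, once; it reports no verdict.
Trained networks look in the newest picture that a camera, given by its name, has taken for a name from the list of things; names that differ only in an ending like _2 or _b are one class to them, and where a whole thing is asked for, a point or a joint stands for the part that bears it (a point fixed in the world has none). Each returns a list of dicts, best first, with "confidence" (0 to 1); they miss things now and then, are a little off and sometimes report something else, mostly with a low value. They report only what shows in the picture. A call takes as long as a camera call.
- spotter.search_frame(camera, label): "centre" ([column, row] in pixels, amid what is visible of it).
- spotter.outline_of(camera, label): "mask" (420x560 bool, what is visible of it) and "centre" ([column, row] in pixels, amid what is visible of it).
The state is a dict: "time_s": time; "q": joint angles; "qvel": joint speeds; "effort": joint torques, N m; "tcp_pos": TCP position; "eef_rot": TCP orientation; "ft_force": force on the tool from outside, world axes, zero at the start; "torque": the same for the moment, N m; "opening": finger opening in m.
Only numpy, scipy, OpenCV 4.12 (cv2) and the standard library are available. Lean on these libraries where they do the work, as an engineer would, in place of code of your own. Each camera call takes 0.05 s, during which the arm holds its last target. There are 200 camera calls.

TASK

Stand the loose valve cartridge nose down in the bore of the block on the seating press and let go while it still stands well proud on its stiff rings. Then swing the hinged clamp over it by the cross handle and press until you feel the cartridge come fully home: keep about 20 newtons at the handle for a second, never more than 30. Leave the clamp closed on it, and do not disturb the nut, carton, bolt and mug.

Things in the scene. Friction and masses are not known exactly. Their poses are not given: they have to be found in the camera images.
- cartridge: loose steel valve cartridge, 82 mm tall, 0.14 to 0.28 kg, standing upright on the bench on its nose. Round: nose 30 mm diameter and 50 mm long with a 3 mm chamfer at the foot and two black rings, above it a collar 42 mm diameter and 8 mm thick, above that a plain grip stem 24 mm diameter and 24 mm tall. Origin: centre of the foot of the nose; z runs up its axis.
- press: seating press bolted to the bench: base plate 90 x 190 x 10 mm, on it an aluminium block 70 x 70 mm, its top 70 mm above the bench, with an upright round bore, and at the -y end a 137 mm high bracket that carries the hinged clamp. Origin: at bench height on the bore's axis. x axis parallel to the hinge, y from the hinge past the bore to where the closed handle lies, z up.
- bore_mouth (a point): centre of the bore (32 mm diameter, 3 mm chamfer) at the block's top; axes as the press. A cartridge let in stops on its stiff rings, collar 15 to 19 mm above the block; deeper takes 25 N on it. Fully home the collar is still 1 to 8 mm above the block: the packing below differs from job to job and is hidden, only a sudden rise in force tells.
- hinge_axis (a point): centre of the clamp's hinge, 75 mm from the bore's axis towards the press's -y and 125 mm above the bench; the hinge runs along the press's x axis
- handle (a point): centre of the clamp's cross handle, a round rubber bar 16 mm thick and 112 mm long overall, parallel to the hinge and 165 mm from it, at the end of the clamp's arm, which is 16 mm wide and 14 mm thick and meets the bar at its middle. It moves with the clamp.
- clamp (a joint): angle of the clamp arm, rad: 0 = arm level over the bore (closed), 1.57 = upright, about 1.8 to 2.0 = open, leaning back, as at the start. The hinge is stiff (about 0.2 N m), so the arm stays where it is left. Closed on a fully home cartridge it reads -0.03 to 0.08.
- pressure_pad (a point): black round pad, 24 mm diameter, under the clamp arm, 75 mm from the hinge; its face, where this point lies, is 20.5 mm below the arm's centre line and presses on the cartridge's top. A force at the handle acts 2.2 times stronger at the pad.
- nut: steel nut, 24 mm wide, lying on the bench; leave alone
- carton: yellow carton, 70 x 100 x 45 mm; leave alone
- bolt: bright bolt, 85 mm long, lying on the bench; leave alone
- mug: white mug, 95 mm tall; leave alone

How it is judged:
On the way, in this order (a step that is already met when the one before it is completed fails the run):
1. the cartridge stands released in the bore, upright, its collar still more than 10 mm above the block (horizontal distance between cartridge and bore_mouth below 0.003 m and z of cartridge in the frame of bore_mouth between -0.04 and -0.025 m and angle between cartridge's own z axis and vertical below 0.12 rad and contact force between the fingers and cartridge below 0.1 N), for 0.2 s.
2. the clamp's pad holds the cartridge hard home with more than 33 N (15 N at the handle) (contact force between clamp and cartridge above 33 N and z of cartridge in the frame of bore_mouth below -0.0405 m and contact force between the fingers and cartridge below 0.1 N), for 0.3 s.
At the end, for the whole second after the job is handed in: The cartridge is upright (within 0.08 rad) and centred (3 mm) in the bore, driven home (collar less than 9.5 mm above the block, after the pad had pressed it with over 33 N against its stop), and the clamp is left closed on it, below 0.12 rad; all at rest (horizontal distance between cartridge and bore_mouth below 0.003 m and z of cartridge in the frame of bore_mouth below -0.0405 m and angle between cartridge's own z axis and vertical below 0.08 rad and value of joint clamp below 0.12 rad and linear speed of cartridge below 0.01 m/s and velocity of joint clamp below 0.05 rad/s); the robot touches nothing.
It fails at once if the pad presses the cartridge with more than 70 N (32 N at the handle) (contact force between clamp and cartridge above 70 N).
It fails at once if a bystander is moved more than 15 mm (distance of any of nut, carton, bolt, mug from where it was at the start of the episode above 0.015 m).
It also fails if it takes over 72 s, if anything falls off the work surface, if the arm or the gripper's body presses on something with over 40 N, if the wrist force passes 120 N, or if a joint passes its speed limit or range.

## Working session

There is one attempt and no reset: what is moved stays moved. The work goes in short steps, Python scripts to look and compute and a shell command to move; the robot and the scene stay as the last step left them, time stands still between calls to the robot, and variables do not carry over. Pictures are saved under pics/ and viewed, about 8 in all and at most 12, crops included, and the job is handed in when it is done.

```bash
ls; mkdir -p pics; cat > h.py <<'E'
import numpy as np, cv2
from bench import monitor, grab_frame, workorder, spotter
from scipy.spatial.transform import Rotation as Ro
def pts(f,mask=None):
    z=f["range_z"]; v,u=np.nonzero((z>0)&(mask if mask is not None else True))
    d=z[v,u]; c=np.c_[(u-f["cx"])/f["fx"]*d,(v-f["cy"])/f["fy"]*d,d]
    return (c-f["t"])@f["R"]
def st():
    s=monitor.get_state(); print(s["time_s"],np.round(s["tcp_pos"],4),np.round(s["eef_rot"],3),np.round(s["ft_force"],1),round(s["opening"],4),np.round(s["q"],3)); print(np.round(Ro.from_rotvec(s["eef_rot"]).as_matrix(),3).tolist()); return s
E
python3 - <<'E'
from h import *
st()
ims=[]
for c in ("scene","top"):
    f=grab_frame(c); ims.append(f["color"])
    for l in ("cartridge","press","handle","nut","carton","bolt","mug","pressure_pad"):
        r=spotter.outline_of(c,l)
        for o in r[:2]:
            p=pts(f,o["mask"])
            print(c,l,round(o["confidence"],2),np.round(o["centre"]),len(p),*( [np.round(np.median(p,0),3),np.round(np.percentile(p,2,axis=0),3),np.round(np.percentile(p,98,axis=0),3)] if len(p) else []))
    np.savez(f"{c}.npz",**f)
cv2.imwrite("pics/a.png",ims[0]);cv2.imwrite("pics/b.png",ims[1])
E
```

```text
pics
0.0 [0.1906 0.5682 0.2494] [-5.06e-01 -3.10e+00  3.00e-03] [-0.2 -0.8 -0.6] 0.0857 [ 1.132  0.36   1.511  0.     1.272 -0.115]
[[-0.948, 0.318, -0.001], [0.318, 0.948, -0.002], [0.0, -0.002, -1.0]]
scene cartridge 0.92 [227. 237.] 532 [0.638 0.071 0.056] [ 0.623  0.033 -0.002] [0.661 0.081 0.082]
scene cartridge 0.68 [194. 299.] 2818 [0.659 0.234 0.056] [0.62  0.19  0.001] [0.699 0.27  0.094]
scene press 0.61 [261. 168.] 3490 [ 0.599 -0.149  0.067] [ 0.553 -0.271  0.001] [ 0.646 -0.057  0.285]
scene handle 0.6 [262.  69.] 999 [ 0.604 -0.25   0.244] [ 0.56  -0.416  0.121] [ 0.657 -0.198  0.287]
scene handle 0.45 [264. 167.] 3441 [ 0.598 -0.148  0.067] [ 0.552 -0.263  0.004] [ 0.645 -0.057  0.285]
scene carton 0.57 [335. 226.] 1537 [ 0.419 -0.003  0.043] [ 0.383 -0.066  0.002] [0.462 0.034 0.046]
scene bolt 0.39 [276. 238.] 54 [0.535 0.029 0.011] [ 0.526  0.021 -0.002] [0.544 0.034 0.014]
scene mug 0.95 [194. 299.] 2769 [0.659 0.234 0.057] [0.62  0.19  0.006] [0.699 0.27  0.094]
scene pressure_pad 0.93 [261.  69.] 986 [ 0.603 -0.248  0.247] [ 0.558 -0.269  0.122] [ 0.655 -0.198  0.287]
top cartridge 0.57 [239. 164.] 335 [0.635 0.058 0.059] [0.618 0.041 0.018] [0.656 0.078 0.083]
top press 0.57 [354. 179.] 5185 [ 0.593 -0.184  0.066] [ 0.549 -0.272  0.   ] [ 0.648 -0.062  0.287]
top handle 0.8 [423. 160.] 1318 [ 0.599 -0.256  0.277] [ 0.553 -0.276  0.126] [ 0.653 -0.201  0.288]
top nut 0.43 [195. 183.] 111 [0.609 0.163 0.01 ] [ 0.597  0.152 -0.004] [0.62  0.175 0.015]
top carton 0.65 [279. 268.] 1605 [ 0.419 -0.021  0.044] [ 0.384 -0.069  0.039] [0.453 0.025 0.048]
top bolt 0.51 [255. 232.] 302 [0.495 0.029 0.014] [0.458 0.018 0.005] [0.538 0.044 0.023]
top mug 0.77 [152. 152.] 1951 [0.661 0.224 0.056] [0.617 0.17  0.01 ] [0.696 0.265 0.095]
top pressure_pad 0.95 [422. 160.] 1283 [ 0.599 -0.256  0.279] [ 0.553 -0.273  0.129] [ 0.652 -0.201  0.288]
```

View pics/a.png

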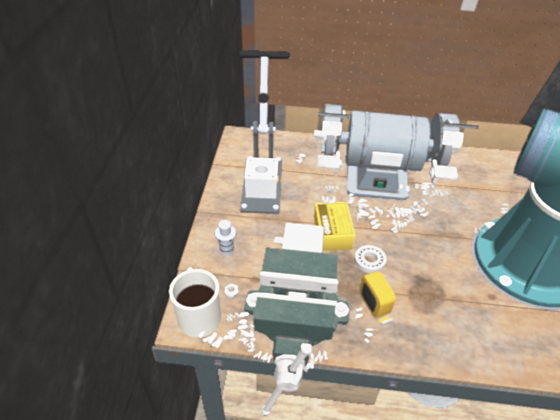

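View pics/b.png

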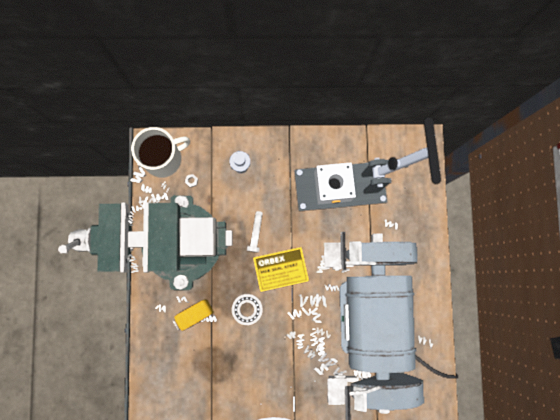

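The scene and top views agree: cartridge at top (239,162), bore at top (336,183), and the open clamp's handle at (433,150). The vise, grinder and wall are obstacles. Next I measure these exactly.

```bash
python3 - <<'E'
from h import *
for c in ("top","scene"):
    f=dict(np.load(c+".npz")); p=pts(f)
    def sel(lo,hi): return p[np.all((p>lo)&(p<hi),axis=1)]
    b=sel([.52,-.24,.06],[.70,-.06,.08]); r=cv2.minAreaRect(b[:,:2].astype(np.float32)); print(c,"block",len(b),r,np.median(b[:,2]))
    t=sel([.6,.03,.072],[.68,.09,.095]); print("stem",len(t),np.round(t.mean(0),4),t.min(0).round(3),t.max(0).round(3))
    t=sel([.6,.03,.05],[.68,.09,.066]); print("collar",len(t),t.min(0).round(3),t.max(0).round(3))
    k=sel([.52,-.35,.262],[.70,-.2,.33]); m=k.mean(0); w=np.linalg.svd(k-m,full_matrices=0)[2]; print("handle",len(k),m.round(4),w[0].round(3),k.min(0).round(3),k.max(0).round(3), np.percentile((k-m)@w[0],[1,99]))
    k=sel([.56,-.35,.12],[.66,-.2,.25]); print("arm/bracket",len(k),k.min(0).round(3),k.max(0).round(3))
    g=sel([.25,-.3,.03],[.54,-.06,.4]); print("grinder",g.min(0).round(3),g.max(0).round(3))
    m=sel([.55,.1,.02],[.75,.3,.2]); print("mug",m.min(0).round(3),m.max(0).round(3))
    m=sel([.3,.06,.03],[.6,.5,.3]); print("vise",m.min(0).round(3),m.max(0).round(3))
    wv=p[(p[:,0]>.7)&(p[:,2]>.1)]; print("wall",np.percentile(wv[:,0],[1,10,50]) if len(wv) else None)
    # base plate
    q=sel([.5,-.3,.006],[.72,.0,.016]); r=cv2.minAreaRect(q[:,:2].astype(np.float32)); print("plate",len(q),r)
f=dict(np.load("top.npz"));print(f["t"]@f["R"]*-1)
E
```

```text
top block 1093 ((0.594911515712738, -0.1633235216140747), (0.07083097845315933, 0.12960593402385712), 5.174983501434326) 0.06856943110832715
stem 121 [0.6377 0.0592 0.0798] [0.627 0.048 0.072] [0.65  0.07  0.085]
collar 211 [0.617 0.039 0.051] [0.66  0.08  0.064]
handle 723 [ 0.6019 -0.263   0.2833] [-0.996 -0.087 -0.004] [ 0.548 -0.277  0.262] [ 0.658 -0.251  0.291] [-0.05402682  0.05252985]
arm/bracket 721 [ 0.571 -0.259  0.12 ] [ 0.627 -0.2    0.25 ]
grinder [ 0.25  -0.272  0.03 ] [ 0.537 -0.06   0.244]
mug [0.555 0.161 0.02 ] [0.699 0.269 0.099]
vise [0.304 0.073 0.03 ] [0.541 0.381 0.186]
wall [0.77726988 0.77798791 0.77888193]
plate 1651 ((0.5890122652053833, -0.16618838906288147), (0.23444679379463196, 0.1329413503408432), 77.94233703613281)
scene block 684 ((0.5967032313346863, -0.14709891378879547), (0.07004416733980179, 0.10661598294973373), 5.332629680633545) 0.06814882083756657
stem 115 [0.6406 0.0636 0.0793] [0.629 0.049 0.072] [0.653 0.075 0.084]
collar 209 [0.621 0.044 0.05 ] [0.663 0.084 0.066]
handle 438 [ 0.6056 -0.2582  0.2797] [-0.996 -0.089 -0.   ] [ 0.551 -0.272  0.262] [ 0.661 -0.248  0.289] [-0.05325842  0.05236946]
arm/bracket 522 [ 0.575 -0.254  0.121] [ 0.628 -0.2    0.249]
grinder [ 0.25  -0.255  0.03 ] [ 0.483 -0.06   0.242]
mug [0.556 0.17  0.02 ] [0.703 0.271 0.097]
vise [0.305 0.104 0.03 ] [0.544 0.384 0.186]
wall [0.78001148 0.78059678 0.78132908]
plate 830 ((0.5701664686203003, -0.1587887704372406), (0.14418740570545197, 0.21000871062278748), 4.77037239074707)
[0.3975466  0.00617807 1.13988659]
```

```bash
python3 -m crank '[{"twist":8.4},{"twist":8.4},{"twist":8.4},{"twist":8.4},{"twist":8.4}]'
python3 -m crank '[{"twist":8.4},{"twist":8.4},{"twist":8.0},{"x":-0.038,"y":0.028},{"x":-0.038,"y":0.028}]'
python3 -m crank '[{"x":-0.038,"y":0.028},{"x":-0.038,"y":0.028},{"x":-0.038,"y":0.028},{"x":-0.038,"y":0.028},{"x":-0.038,"y":0.028}]'
python3 -m crank '[{"x":-0.038,"y":0.028},{"x":-0.038,"y":0.028},{"x":-0.038,"y":0.028},{"x":-0.038,"y":0.028},{"x":-0.038,"y":0.028}]'
```

```text
invalid input at $[0]: expected keys jaw, x, y, z, twist
invalid input at $[0]: expected keys jaw, x, y, z, twist
invalid input at $[0]: expected keys jaw, x, y, z, twist
invalid input at $[0]: expected keys jaw, x, y, z, twist
```

```bash
python3 -m crank '[{"jaw":0,"x":0,"y":0,"z":0,"twist":8.4},{"jaw":0,"x":0,"y":0,"z":0,"twist":8.4},{"jaw":0,"x":0,"y":0,"z":0,"twist":8.4},{"jaw":0,"x":0,"y":0,"z":0,"twist":8.4},{"jaw":0,"x":0,"y":0,"z":0,"twist":8.4}]'
python3 -m crank '[{"jaw":0,"x":0,"y":0,"z":0,"twist":8.4},{"jaw":0,"x":0,"y":0,"z":0,"twist":8.4},{"jaw":0,"x":0,"y":0,"z":0,"twist":8.0},{"jaw":0,"x":-0.038,"y":0.028,"z":0,"twist":0},{"jaw":0,"x":-0.038,"y":0.028,"z":0,"twist":0}]'
python3 -m crank '[{"jaw":0,"x":-0.038,"y":0.028,"z":0,"twist":0},{"jaw":0,"x":-0.038,"y":0.028,"z":0,"twist":0},{"jaw":0,"x":-0.038,"y":0.028,"z":0,"twist":0},{"jaw":0,"x":-0.038,"y":0.028,"z":0,"twist":0},{"jaw":0,"x":-0.038,"y":0.028,"z":0,"twist":0}]'
python3 -c "from h import *;st()"
```

```text
time_s: 1.4
tcp_pos: [0.1909, 0.5688, 0.2504]
eef_rot: [-1.608, -2.699, -0.0]
ft_force: [0.5, 0.8, 0.4]
opening: 0.0856
time_s: 1.9
tcp_pos: [0.249, 0.4986, 0.2503]
eef_rot: [-2.162, -2.275, -0.004]
ft_force: [0.2, -0.4, 0.6]
opening: 0.0856
time_s: 2.4
tcp_pos: [0.4031, 0.31, 0.2504]
eef_rot: [-2.158, -2.28, -0.01]
ft_force: [0.8, 0.8, -0.1]
opening: 0.0856
2.4 [0.4031 0.31   0.2504] [-2.158 -2.28  -0.01 ] [ 0.8  0.8 -0.1] 0.0856 [0.517 0.224 1.708 0.004 1.204 0.461]
[[-0.055, 0.998, 0.003], [0.998, 0.055, 0.006], [0.006, 0.003, -1.0]]
```

```bash

python3 -m crank '[{"jaw":0,"x":-0.036,"y":0.030,"z":0,"twist":-0.5},{"jaw":0,"x":-0.036,"y":0.030,"z":0,"twist":-0.5},{"jaw":0,"x":-0.036,"y":0.030,"z":0,"twist":-0.5},{"jaw":0,"x":-0.036,"y":0.030,"z":0,"twist":-0.4},{"jaw":0,"x":-0.036,"y":0.030,"z":0,"twist":0}]'
python3 -m crank '[{"jaw":0,"x":-0.036,"y":0.030,"z":0,"twist":0},{"jaw":0,"x":-0.036,"y":0.030,"z":0,"twist":0},{"jaw":0,"x":0,"y":0,"z":0,"twist":0},{"jaw":0,"x":0,"y":0,"z":0,"twist":0},{"jaw":0,"x":0,"y":0,"z":0,"twist":0}]'
python3 - <<'E'
from h import *
s=st(); f=grab_frame("wrist"); cv2.imwrite("pics/w1.png",f["color"]); np.savez("w1.npz",**f)
print("cam",-f["t"]@f["R"])
r=spotter.outline_of("wrist","cartridge")
for o in r: print(o["confidence"],o["centre"])
p=pts(f); t=p[np.all((p>[.59,.01,.072])&(p<[.69,.11,.095]),axis=1)]
print("stem",len(t),t.mean(0),t.min(0),t.max(0)); 
if len(t)>5: print(cv2.minEnclosingCircle(t[:,:2].astype(np.float32)))
t=p[np.all((p>[.59,.01,.05])&(p<[.69,.11,.066]),axis=1)]
if len(t)>5: print("collar",cv2.minEnclosingCircle(t[:,:2].astype(np.float32)),np.median(t[:,2]))
E
```

```text
time_s: 2.9
tcp_pos: [0.5711, 0.1327, 0.2512]
eef_rot: [-2.12, -2.317, -0.014]
ft_force: [0.5, 0.5, -0.1]
opening: 0.0852
time_s: 3.4
tcp_pos: [0.644, 0.0572, 0.2505]
eef_rot: [2.128, 2.309, 0.016]
ft_force: [-0.0, -0.0, 0.2]
opening: 0.0853
3.4 [0.644  0.0572 0.2505] [2.128 2.309 0.016] [-0.  -0.   0.2] 0.0853 [-0.022  0.421  1.41   0.006  1.303 -0.105]
[[-0.081, 0.997, 0.008], [0.997, 0.081, 0.006], [0.005, 0.009, -1.0]]
cam [0.63767931 0.12497014 0.37420436]
0.72 [277.1, 189.7]
stem 559 [0.64036797 0.06262925 0.0813743 ] [0.6290067  0.0502783  0.07225963] [0.65174591 0.07363133 0.0833719 ]
((0.6403999328613281, 0.06189226359128952), 0.011942507699131966)
collar ((0.6414236426353455, 0.05534716695547104), 0.02810373716056347) 0.05767913620488294
```

View pics/w1.png

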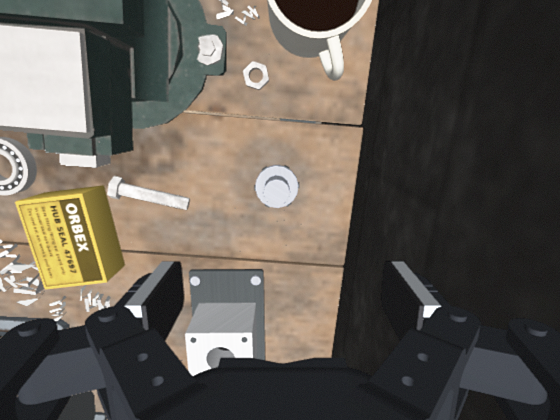

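The wrist view shows the cartridge stem at (277,186), about (0.640, 0.062), and the jaws straddle its line. Descending.

```bash

python3 -m crank '[{"jaw":0.3,"x":0.004,"y":-0.005,"z":0.045,"twist":0},{"jaw":0.3,"x":0,"y":0,"z":0.045,"twist":0},{"jaw":0.3,"x":0,"y":0,"z":0.04,"twist":0},{"jaw":0.3,"x":0,"y":0,"z":0.02,"twist":0},{"jaw":0.3,"x":0,"y":0,"z":0,"twist":0}]' 40
python3 -c "
from h import *
st()"
```

```text
time_s: 4.0
tcp_pos: [0.6382, 0.0692, 0.1007]
eef_rot: [2.115, 2.315, 0.024]
ft_force: [-0.0, 0.5, -0.1]
opening: 0.0599
4.0 [0.6382 0.0692 0.1007] [2.115 2.315 0.024] [-0.   0.5 -0.1] 0.0599 [-0.004  0.566  1.573  0.009  0.988 -0.099]
[[-0.09, 0.996, 0.015], [0.996, 0.09, 0.007], [0.006, 0.015, -1.0]]
```

```bash

python3 -m crank '[{"jaw":0.3,"x":-0.007,"y":0.001,"z":0,"twist":0},{"jaw":0.3,"x":-0.001,"y":0,"z":0.010,"twist":0},{"jaw":0.3,"x":0,"y":0,"z":0.008,"twist":0},{"jaw":0.3,"x":0,"y":0,"z":0.001,"twist":0},{"jaw":0.3,"x":0,"y":0,"z":0,"twist":0}]' 40
python3 -c "
from h import *
st()"
```

```text
time_s: 4.5
tcp_pos: [0.6426, 0.0625, 0.0853]
eef_rot: [2.108, 2.314, 0.031]
ft_force: [0.1, 0.2, 0.3]
opening: 0.0596
4.5 [0.6426 0.0625 0.0853] [2.108 2.314 0.031] [0.1 0.2 0.3] 0.0596 [-0.014  0.587  1.581  0.009  0.953 -0.112]
[[-0.093, 0.995, 0.022], [0.996, 0.093, 0.007], [0.005, 0.022, -1.0]]
```

```bash

python3 -m crank '[{"jaw":0.3,"x":-0.001,"y":-0.002,"z":0.004,"twist":0},{"jaw":0.3,"x":0,"y":0,"z":0,"twist":0},{"jaw":0.9,"x":0,"y":0,"z":0,"twist":0},{"jaw":0.9,"x":0,"y":0,"z":0,"twist":0},{"jaw":0.9,"x":0,"y":0,"z":0,"twist":0}]' 40
python3 -m crank '[{"jaw":0.9,"x":0,"y":0,"z":0,"twist":0},{"jaw":0.9,"x":0,"y":0,"z":0,"twist":0},{"jaw":0.9,"x":0,"y":0,"z":0,"twist":0},{"jaw":0.9,"x":0,"y":0,"z":0,"twist":0},{"jaw":0.9,"x":0,"y":0,"z":0,"twist":0}]' 40
python3 -c "
from h import *
st()"
```

```text
time_s: 5.0
tcp_pos: [0.6411, 0.0611, 0.0823]
eef_rot: [2.108, 2.313, 0.032]
ft_force: [-0.8, 0.4, 1.3]
opening: 0.0225
time_s: 5.5
tcp_pos: [0.641, 0.0611, 0.0824]
eef_rot: [2.108, 2.313, 0.032]
ft_force: [0.0, 1.0, 1.0]
opening: 0.0226
5.5 [0.641  0.0611 0.0824] [2.108 2.313 0.032] [0. 1. 1.] 0.0226 [-0.016  0.588  1.588  0.009  0.943 -0.115]
[[-0.093, 0.995, 0.023], [0.996, 0.093, 0.007], [0.005, 0.023, -1.0]]
```

```bash

python3 -m crank '[{"jaw":0.9,"x":0,"y":0,"z":-0.03,"twist":0},{"jaw":0.9,"x":0,"y":0,"z":-0.04,"twist":0},{"jaw":0.9,"x":0,"y":0,"z":-0.04,"twist":0},{"jaw":0.9,"x":0,"y":0,"z":-0.03,"twist":0},{"jaw":0.9,"x":0,"y":0,"z":0,"twist":0}]' 60
python3 -m crank '[{"jaw":0.9,"x":-0.03,"y":-0.01,"z":0,"twist":0},{"jaw":0.9,"x":-0.03,"y":-0.01,"z":0,"twist":0},{"jaw":0.9,"x":-0.03,"y":-0.01,"z":0,"twist":0},{"jaw":0.9,"x":0,"y":0,"z":0,"twist":0},{"jaw":0.9,"x":0,"y":0,"z":0,"twist":0}]'
python3 - <<'E'
from h import *
s=st(); f=grab_frame("wrist"); cv2.imwrite("pics/w2.png",f["color"]); np.savez("w2.npz",**f)
p=pts(f); b=p[np.all((p>[.53,-.22,.064])&(p<[.68,-.08,.076]),axis=1)]
print("block",len(b),cv2.minAreaRect(b[:,:2].astype(np.float32)),b.min(0),b.max(0),np.median(b[:,2]))
E
```

```text
time_s: 6.0
tcp_pos: [0.6362, 0.0602, 0.2239]
eef_rot: [2.111, 2.317, 0.026]
ft_force: [1.1, 1.4, -1.7]
opening: 0.0219
time_s: 6.5
tcp_pos: [0.6125, -0.0337, 0.2186]
eef_rot: [2.111, 2.321, 0.025]
ft_force: [-0.0, 0.1, -1.3]
opening: 0.0216
6.5 [ 0.6125 -0.0337  0.2186] [2.111 2.321 0.025] [-0.   0.1 -1.3] 0.0216 [-0.174  0.4    1.528  0.012  1.201 -0.273]
[[-0.095, 0.995, 0.014], [0.995, 0.094, 0.009], [0.008, 0.014, -1.0]]
block 1080 ((0.6017410755157471, -0.1384713053703308), (0.04582328721880913, 0.11618149280548096), 35.93181610107422) [ 0.55640876 -0.19519338  0.06403434] [ 0.63155703 -0.09827194  0.07172261] 0.0695704175234834
```

View pics/w2.png

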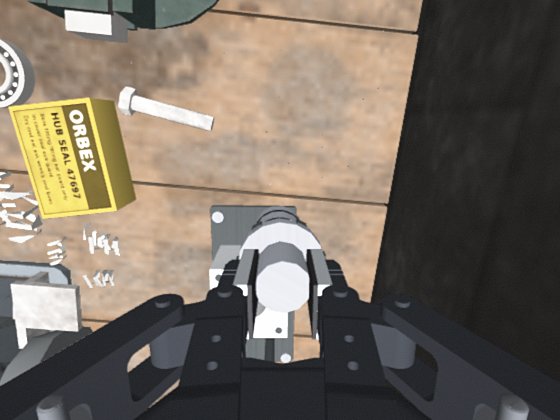

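The held cartridge hides the bore, so I rectify the block-top plane from the earlier views instead.

```bash
python3 - <<'E'
from h import *
S=4; W=100
xs=np.linspace(.645,.545,W*S); ys=np.linspace(-.085,-.185,W*S)  # rows: x down, cols: y decreasing
Y,X=np.meshgrid(ys,xs); out=[]
for n in ("top","scene","w1"):
    f=dict(np.load(n+".npz")); P=np.stack([X,Y,np.full_like(X,.07)],-1)@f["R"].T+f["t"]
    u=(P[...,0]/P[...,2]*f["fx"]+f["cx"]).astype(np.float32); v=(P[...,1]/P[...,2]*f["fy"]+f["cy"]).astype(np.float32)
    im=cv2.remap(f["color"],u,v,cv2.INTER_CUBIC)
    g=cv2.cvtColor(im,cv2.COLOR_BGR2GRAY)
    c=cv2.HoughCircles(cv2.medianBlur(g,5),cv2.HOUGH_GRADIENT,2,200,param1=80,param2=20,minRadius=14*S,maxRadius=21*S)
    if c is not None:
        a,b,r=c[0,0]; print(n,"bore",.645-b/S/1000,-.085-a/S/1000,r/S); cv2.circle(im,(int(a),int(b)),int(r),(0,0,255),1)
    for k in range(0,W,20): cv2.putText(im,f"{int(ys[k*S]*1000)}",(k*S,10),0,.35,(0,255,0)); cv2.line(im,(k*S,0),(k*S,399),(0,255,0),1); cv2.line(im,(0,k*S),(399,k*S),(0,255,0),1)
    out.append(im)
cv2.imwrite("pics/rect.png",cv2.resize(np.hstack(out),(798,266),interpolation=cv2.INTER_AREA))
E
```

```text
top bore 0.59225 -0.13425 14.95
w1 bore 0.59424996 -0.12825 14.85
```

View pics/rect.png

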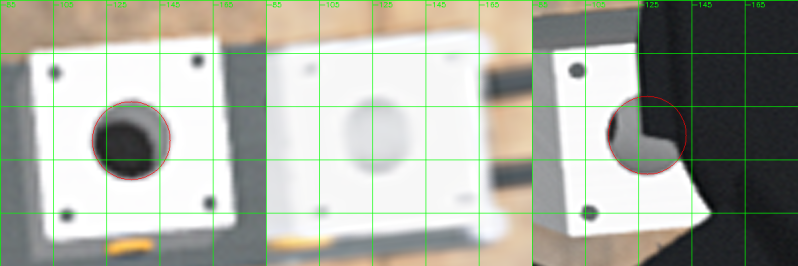

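Cartridge-to-bore displacement agrees across the three cameras to about 1 mm: (-0.046, -0.194). That puts the TCP target at about (0.5955, -0.1326).

```bash

python3 -m crank '[{"jaw":0.9,"x":-0.032,"y":-0.009,"z":0,"twist":0},{"jaw":0.9,"x":-0.032,"y":-0.009,"z":0,"twist":0},{"jaw":0.9,"x":-0.03,"y":-0.008,"z":0,"twist":0},{"jaw":0.9,"x":0,"y":0,"z":0,"twist":0},{"jaw":0.9,"x":0,"y":0,"z":0,"twist":0}]'
python3 -c "
from h import *
st()"
```

```text
time_s: 7.05
tcp_pos: [0.5959, -0.1266, 0.2139]
eef_rot: [-2.105, -2.331, -0.024]
ft_force: [0.2, -0.2, -1.8]
opening: 0.0218
7.05 [ 0.5959 -0.1266  0.2139] [-2.105 -2.331 -0.024] [ 0.2 -0.2 -1.8] 0.0218 [-0.331  0.402  1.539  0.015  1.195 -0.438]
[[-0.102, 0.995, 0.01], [0.995, 0.101, 0.012], [0.011, 0.011, -1.0]]
```

```bash

python3 -m crank '[{"jaw":0.9,"x":-0.006,"y":0,"z":0.02,"twist":0},{"jaw":0.9,"x":0,"y":0,"z":0.02,"twist":0},{"jaw":0.9,"x":0,"y":0,"z":0.01,"twist":0},{"jaw":0.9,"x":0,"y":0,"z":0,"twist":0},{"jaw":0.9,"x":0,"y":0,"z":0,"twist":0}]'
python3 - <<'E'
from h import *
s=st(); ims=[]
for c in("scene","top"):
    f=grab_frame(c); np.savez(c+"2.npz",**f)
    P=f["R"]@np.array([.5955,-.1326,.1])+f["t"]; u,v=(int(P[0]/P[2]*f["fx"]+f["cx"]),int(P[1]/P[2]*f["fy"]+f["cy"]))
    u=min(max(u,50),510);v=min(max(v,50),370); ims.append(cv2.resize(f["color"][v-50:v+50,u-50:u+50],(400,400),interpolation=cv2.INTER_CUBIC))
cv2.imwrite("pics/ins.png",np.hstack(ims))
E
```

```text
time_s: 7.55
tcp_pos: [0.5991, -0.1258, 0.1623]
eef_rot: [-2.098, -2.337, -0.028]
ft_force: [0.5, -0.9, -1.5]
opening: 0.0217
7.55 [ 0.5991 -0.1258  0.1623] [-2.098 -2.337 -0.028] [ 0.5 -0.9 -1.5] 0.0217 [-0.329  0.46   1.586  0.019  1.09  -0.445]
[[-0.107, 0.994, 0.011], [0.994, 0.107, 0.014], [0.012, 0.012, -1.0]]
```

View pics/ins.png

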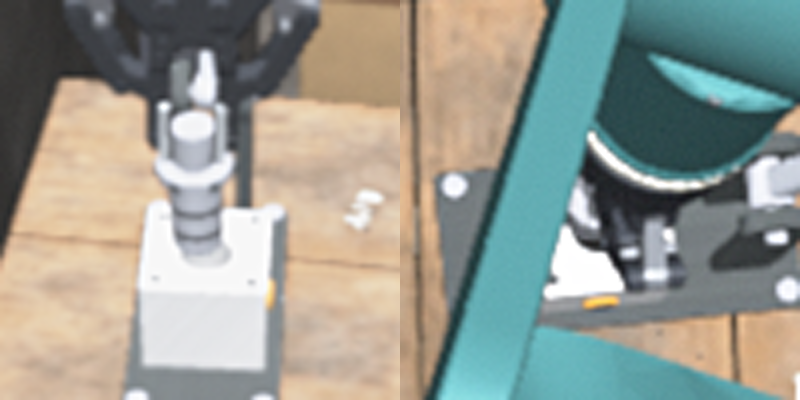

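Scene crop: the foot at (200,255) sits just above the bore and slightly towards +y, which agrees with the numbers. Correcting laterally.

```bash

python3 -m crank '[{"jaw":0.9,"x":-0.005,"y":-0.003,"z":0,"twist":0},{"jaw":0.9,"x":-0.002,"y":-0.002,"z":0,"twist":0},{"jaw":0.9,"x":0,"y":0,"z":0,"twist":0},{"jaw":0.9,"x":0,"y":0,"z":0,"twist":0},{"jaw":0.9,"x":0,"y":0,"z":0,"twist":0}]'
python3 -c "
from h import *
st()"
```

```text
time_s: 8.15
tcp_pos: [0.596, -0.1351, 0.1654]
eef_rot: [2.097, 2.333, 0.031]
ft_force: [0.1, -0.3, -1.8]
opening: 0.0217
8.15 [ 0.596  -0.1351  0.1654] [2.097 2.333 0.031] [ 0.1 -0.3 -1.8] 0.0217 [-0.345  0.453  1.59   0.019  1.088 -0.461]
[[-0.107, 0.994, 0.016], [0.994, 0.106, 0.012], [0.01, 0.017, -1.0]]
```

```bash

python3 -m crank '[{"jaw":0.9,"x":0.002,"y":0,"z":0.003,"twist":0},{"jaw":0.9,"x":0,"y":0,"z":0.005,"twist":0},{"jaw":0.9,"x":0,"y":0,"z":0.005,"twist":0},{"jaw":0.9,"x":0,"y":0,"z":0.005,"twist":0},{"jaw":0.9,"x":0,"y":0,"z":0,"twist":0}]'
python3 -c "
from h import *
st()"
```

```text
time_s: 8.65
tcp_pos: [0.5956, -0.1325, 0.1456]
eef_rot: [2.097, 2.334, 0.03]
ft_force: [-0.2, -0.2, -1.7]
opening: 0.0217
8.65 [ 0.5956 -0.1325  0.1456] [2.097 2.334 0.03 ] [-0.2 -0.2 -1.7] 0.0217 [-0.342  0.475  1.609  0.019  1.047 -0.458]
[[-0.107, 0.994, 0.015], [0.994, 0.106, 0.012], [0.01, 0.016, -1.0]]
```

It is in the bore with no contact force. Continuing down to the rings.

```bash

python3 -m crank '[{"jaw":0.9,"x":0,"y":0,"z":0.004,"twist":0},{"jaw":0.9,"x":0,"y":0,"z":0.004,"twist":0},{"jaw":0.9,"x":0,"y":0,"z":0.004,"twist":0},{"jaw":0.9,"x":0,"y":0,"z":0.003,"twist":0},{"jaw":0.9,"x":0,"y":0,"z":0,"twist":0}]'
python3 -c "
from h import *
st()"
```

```text
time_s: 9.15
tcp_pos: [0.5955, -0.1322, 0.1287]
eef_rot: [2.098, 2.335, 0.029]
ft_force: [0.1, 0.4, -1.0]
opening: 0.0215
9.15 [ 0.5955 -0.1322  0.1287] [2.098 2.335 0.029] [ 0.1  0.4 -1. ] 0.0215 [-0.341  0.496  1.623  0.019  1.013 -0.458]
[[-0.107, 0.994, 0.014], [0.994, 0.107, 0.012], [0.011, 0.015, -1.0]]
```

```bash

python3 -m crank '[{"jaw":0.9,"x":0,"y":0,"z":0.002,"twist":0},{"jaw":0.9,"x":0,"y":0,"z":0.002,"twist":0},{"jaw":0.9,"x":0,"y":0,"z":0.001,"twist":0},{"jaw":0.9,"x":0,"y":0,"z":0.001,"twist":0},{"jaw":0.9,"x":0,"y":0,"z":0.001,"twist":0}]'
python3 -m crank '[{"jaw":0.9,"x":0,"y":0,"z":0.001,"twist":0},{"jaw":0.9,"x":0,"y":0,"z":0.001,"twist":0},{"jaw":0.9,"x":0,"y":0,"z":0,"twist":0},{"jaw":0.9,"x":0,"y":0,"z":0,"twist":0},{"jaw":0.9,"x":0,"y":0,"z":0,"twist":0}]'
```

```text
time_s: 9.65
tcp_pos: [0.5956, -0.1324, 0.1215]
eef_rot: [2.098, 2.335, 0.028]
ft_force: [-1.5, -1.3, -0.3]
opening: 0.0218
time_s: 10.15
tcp_pos: [0.5955, -0.1323, 0.1192]
eef_rot: [2.098, 2.335, 0.028]
ft_force: [-0.4, -0.7, -0.7]
opening: 0.0218
```

```bash

python3 -m crank '[{"jaw":0.9,"x":0,"y":0,"z":0.001,"twist":0},{"jaw":0.3,"x":0,"y":0,"z":0,"twist":0},{"jaw":0.3,"x":0,"y":0,"z":0,"twist":0},{"jaw":0.3,"x":0,"y":0,"z":0,"twist":0},{"jaw":0.3,"x":0,"y":0,"z":0,"twist":0}]'
python3 -m crank '[{"jaw":0.3,"x":0,"y":0,"z":-0.02,"twist":0},{"jaw":0.3,"x":0,"y":0,"z":-0.02,"twist":0},{"jaw":0.3,"x":0,"y":0,"z":-0.02,"twist":0},{"jaw":0.3,"x":0,"y":0,"z":-0.03,"twist":0},{"jaw":0.3,"x":0,"y":0,"z":0,"twist":0}]'
python3 - <<'E'
from h import *
s=st(); f=grab_frame("scene"); np.savez("scene3.npz",**f)
P=f["R"]@np.array([.5955,-.1326,.1])+f["t"]; u,v=(int(P[0]/P[2]*f["fx"]+f["cx"]),int(P[1]/P[2]*f["fy"]+f["cy"]))
cv2.imwrite("pics/rel.png",cv2.resize(f["color"][max(v-120,0):v+60,u-80:u+80],None,fx=3,fy=3,interpolation=cv2.INTER_CUBIC))
p=pts(f); t=p[np.all((p>[.56,-.17,.112])&(p<[.63,-.1,.127]),axis=1)]; print("stem top",len(t),t.mean(0),np.percentile(t[:,2],[50,90]))
E
```

```text
time_s: 10.65
tcp_pos: [0.5972, -0.1326, 0.1192]
eef_rot: [2.096, 2.333, 0.031]
ft_force: [0.0, 0.5, -1.1]
opening: 0.0601
time_s: 11.15
tcp_pos: [0.5957, -0.1334, 0.2117]
eef_rot: [2.097, 2.333, 0.031]
ft_force: [0.6, 0.1, 0.6]
opening: 0.0598
11.15 [ 0.5957 -0.1334  0.2117] [2.097 2.333 0.031] [0.6 0.1 0.6] 0.0598 [-0.343  0.403  1.543  0.018  1.184 -0.457]
[[-0.107, 0.994, 0.016], [0.994, 0.106, 0.012], [0.01, 0.018, -1.0]]
stem top 65 [ 0.59442261 -0.13045359  0.11554311] [0.11557739 0.11733423]
```

View pics/rel.png

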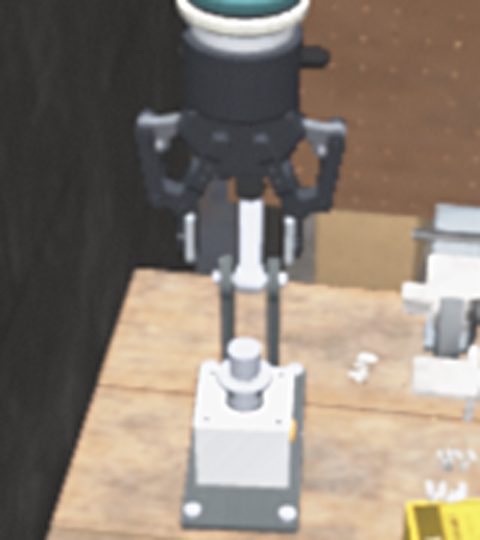

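The cartridge stands upright and released, collar about 16 mm proud (crop, stem at (245,355)). Next I go up and behind the handle with closed fingers.

```bash

python3 -m crank '[{"jaw":0.3,"x":0,"y":0,"z":-0.045,"twist":0},{"jaw":0.3,"x":0,"y":0,"z":-0.045,"twist":0},{"jaw":1,"x":0,"y":0,"z":-0.045,"twist":0},{"jaw":1,"x":0,"y":0,"z":-0.01,"twist":0},{"jaw":1,"x":0,"y":0,"z":0,"twist":0}]'
python3 -m crank '[{"jaw":1,"x":-0.045,"y":0,"z":0,"twist":0},{"jaw":1,"x":-0.045,"y":0,"z":0,"twist":0},{"jaw":1,"x":-0.045,"y":0,"z":0,"twist":0},{"jaw":1,"x":-0.035,"y":0,"z":0,"twist":0},{"jaw":1,"x":0,"y":0,"z":0,"twist":0}]'
python3 -c "
from h import *
st()"
```

```text
time_s: 11.7
tcp_pos: [0.5899, -0.1339, 0.353]
eef_rot: [-2.094, -2.33, -0.023]
ft_force: [-0.0, 0.2, -0.5]
opening: 0.0165
time_s: 12.2
tcp_pos: [0.606, -0.3049, 0.3374]
eef_rot: [-2.079, -2.324, -0.02]
ft_force: [-0.7, 0.3, 0.4]
opening: -0.0002
12.2 [ 0.606  -0.3049  0.3374] [-2.079 -2.324 -0.02 ] [-0.7  0.3  0.4] -0.0002 [-0.576  0.428  1.188  0.016  1.547 -0.688]
[[-0.111, 0.994, -0.009], [0.994, 0.111, 0.025], [0.026, -0.006, -1.0]]
```

```bash

python3 -m crank '[{"jaw":1,"x":-0.003,"y":0,"z":0.025,"twist":0},{"jaw":1,"x":0,"y":0,"z":0.022,"twist":0},{"jaw":1,"x":0,"y":0,"z":0.005,"twist":0},{"jaw":1,"x":0,"y":0,"z":0,"twist":0},{"jaw":1,"x":0,"y":0,"z":0,"twist":0}]'
python3 - <<'E'
from h import *
s=st(); f=grab_frame("scene")
cv2.imwrite("pics/beh.png",cv2.resize(f["color"][0:180,170:350],None,fx=3,fy=3,interpolation=cv2.INTER_CUBIC))
E
```

```text
time_s: 12.7
tcp_pos: [0.6025, -0.3036, 0.2742]
eef_rot: [-2.071, -2.311, -0.018]
ft_force: [0.3, -1.2, -0.6]
opening: 0.0003
12.7 [ 0.6025 -0.3036  0.2742] [-2.071 -2.311 -0.018] [ 0.3 -1.2 -0.6] 0.0003 [-0.578  0.467  1.275  0.018  1.435 -0.69 ]
[[-0.109, 0.994, -0.021], [0.993, 0.109, 0.034], [0.036, -0.017, -0.999]]
```

View pics/beh.png

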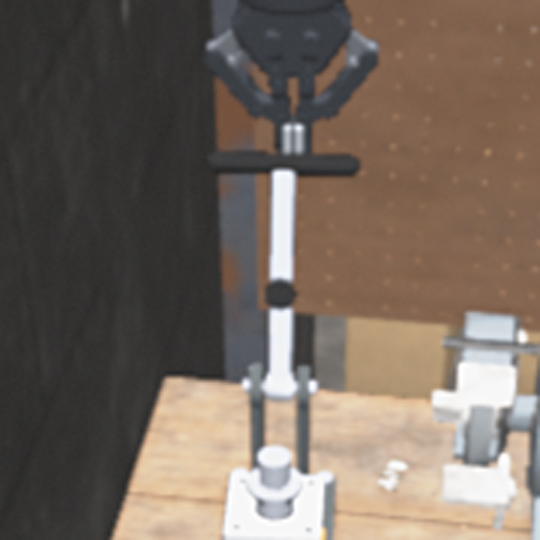

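```bash

python3 -m crank '[{"jaw":1,"x":0.02,"y":0.002,"z":-0.003,"twist":0},{"jaw":1,"x":0.02,"y":0,"z":0,"twist":0},{"jaw":1,"x":0.02,"y":0,"z":0,"twist":0},{"jaw":1,"x":0.02,"y":0,"z":0,"twist":0},{"jaw":1,"x":0.02,"y":0,"z":0,"twist":0}]'
python3 -m crank '[{"jaw":1,"x":0.02,"y":0,"z":0,"twist":0},{"jaw":1,"x":0.02,"y":0,"z":0,"twist":0},{"jaw":1,"x":0.015,"y":0,"z":0,"twist":0},{"jaw":1,"x":0,"y":0,"z":0,"twist":0},{"jaw":1,"x":0,"y":0,"z":0,"twist":0}]'
cat >> h.py <<'E'
def handle(name="scene",pic=None):
    f=grab_frame(name); p=pts(f)
    if pic: cv2.imwrite(pic,cv2.resize(f["color"][0:240,150:390],None,fx=2.4,fy=2.4,interpolation=cv2.INTER_CUBIC))
    g=f["color"].max(2); z=f["range_z"]; dark=(g[z>0]<70)
    # bar tips: dark points in press frame at |x'| 20..58 mm, in the swing annulus
    h=np.array([.6016,-.2067,.125]); q=(p-h); xx=q@[.996,.088,0]; yy=q@[-.088,.996,0]; zz=q[:,2]; r=np.hypot(yy,zz)
    for lo,hi in((-.06,-.028),(.028,.06)):
        m=(xx>lo)&(xx<hi)&(abs(r-.165)<.015)&dark
        if m.sum()>8: print("bar side",lo,m.sum(),"theta",np.median(np.arctan2(zz,yy)[m]).round(3),np.round(np.median(p[m],0),3))
E
python3 -c "
from h import *
st(); handle()"
```

```text
time_s: 13.25
tcp_pos: [0.5954, -0.1997, 0.2857]
eef_rot: [-2.08, -2.318, -0.02]
ft_force: [0.4, -1.6, -0.3]
opening: 0.0003
time_s: 13.75
tcp_pos: [0.5865, -0.1334, 0.288]
eef_rot: [-2.07, -2.323, -0.021]
ft_force: [0.7, -0.1, 0.0]
opening: 0.0003
13.75 [ 0.5865 -0.1334  0.288 ] [-2.07  -2.323 -0.021] [ 0.7 -0.1  0. ] 0.0003 [-0.352  0.341  1.442  0.024  1.382 -0.472]
[[-0.115, 0.993, -0.014], [0.993, 0.115, 0.03], [0.031, -0.01, -0.999]]
bar side -0.06 88 theta 0.972 [ 0.553 -0.115  0.266]
bar side 0.028 109 theta 0.977 [ 0.635 -0.109  0.265]
```

```bash

python3 -m crank '[{"jaw":1,"x":0,"y":0.006,"z":0.015,"twist":0},{"jaw":1,"x":0,"y":0.002,"z":0.02,"twist":0},{"jaw":1,"x":0,"y":0,"z":0.02,"twist":0},{"jaw":1,"x":0,"y":0,"z":0.02,"twist":0},{"jaw":1,"x":0,"y":0,"z":0,"twist":0}]'
python3 -c "
from h import *
st(); handle()"
```

```text
time_s: 14.3
tcp_pos: [0.5962, -0.1341, 0.2074]
eef_rot: [-2.077, -2.319, -0.022]
ft_force: [0.1, -0.2, -0.6]
opening: 0.0001
14.3 [ 0.5962 -0.1341  0.2074] [-2.077 -2.319 -0.022] [ 0.1 -0.2 -0.6] 0.0001 [-0.348  0.423  1.522  0.025  1.217 -0.467]
[[-0.109, 0.994, -0.011], [0.994, 0.11, 0.029], [0.03, -0.008, -1.0]]
bar side -0.06 81 theta 0.566 [ 0.55  -0.066  0.217]
bar side 0.028 101 theta 0.575 [ 0.631 -0.06   0.218]
```

```bash

python3 -m crank '[{"jaw":1,"x":0,"y":0,"z":0.015,"twist":0},{"jaw":1,"x":0,"y":0,"z":0.012,"twist":0},{"jaw":1,"x":0,"y":0,"z":0,"twist":0},{"jaw":1,"x":0,"y":0,"z":-0.04,"twist":0},{"jaw":1,"x":0,"y":0,"z":-0.04,"twist":0}]'
python3 -c "
from h import *
st(); handle()"
```

```text
time_s: 14.85
tcp_pos: [0.596, -0.1368, 0.2587]
eef_rot: [-2.076, -2.312, -0.018]
ft_force: [0.7, 0.1, 0.7]
opening: -0.0
14.85 [ 0.596  -0.1368  0.2587] [-2.076 -2.312 -0.018] [0.7 0.1 0.7] -0.0 [-0.352  0.381  1.454  0.025  1.334 -0.466]
[[-0.107, 0.994, -0.018], [0.994, 0.108, 0.032], [0.034, -0.014, -0.999]]
bar side -0.06 59 theta 0.346 [ 0.548 -0.05   0.183]
bar side 0.028 62 theta 0.348 [ 0.626 -0.043  0.183]
```

```bash

python3 -m crank '[{"jaw":1,"x":0.03,"y":0,"z":0,"twist":0},{"jaw":1,"x":0.03,"y":0,"z":0,"twist":0},{"jaw":1,"x":0.025,"y":0,"z":0,"twist":0},{"jaw":1,"x":0,"y":0,"z":0,"twist":0},{"jaw":1,"x":0,"y":0,"z":0,"twist":0}]'
python3 -c "
from h import *
st()"
```

```text
time_s: 15.4
tcp_pos: [0.5947, -0.0538, 0.2771]
eef_rot: [-2.094, -2.328, -0.035]
ft_force: [0.3, 0.3, 0.4]
opening: 0.0001
15.4 [ 0.5947 -0.0538  0.2771] [-2.094 -2.328 -0.035] [0.3 0.3 0.4] 0.0001 [-0.221  0.33   1.486  0.025  1.323 -0.332]
[[-0.105, 0.994, 0.008], [0.994, 0.105, 0.023], [0.023, 0.01, -1.0]]
```

```bash

python3 -m crank '[{"jaw":1,"x":0.004,"y":-0.006,"z":0,"twist":0},{"jaw":1,"x":0,"y":0,"z":0.025,"twist":0},{"jaw":1,"x":0,"y":0,"z":0.025,"twist":0},{"jaw":1,"x":0,"y":0,"z":0.008,"twist":0},{"jaw":1,"x":0,"y":0,"z":0,"twist":0}]'
python3 -c "
from h import *
st();handle()"
```

```text
time_s: 15.9
tcp_pos: [0.5892, -0.0529, 0.2196]
eef_rot: [-2.101, -2.328, -0.037]
ft_force: [-0.6, -0.2, 0.4]
opening: -0.0
15.9 [ 0.5892 -0.0529  0.2196] [-2.101 -2.328 -0.037] [-0.6 -0.2  0.4] -0.0 [-0.22   0.371  1.574  0.025  1.19  -0.331]
[[-0.102, 0.995, 0.011], [0.995, 0.102, 0.021], [0.02, 0.014, -1.0]]
bar side -0.06 59 theta 0.349 [ 0.547 -0.049  0.184]
bar side 0.028 58 theta 0.342 [ 0.627 -0.042  0.182]
```

```bash

python3 -m crank '[{"jaw":1,"x":0.007,"y":0,"z":0,"twist":0},{"jaw":1,"x":0,"y":0,"z":0,"twist":0},{"jaw":1,"x":0,"y":0,"z":0.006,"twist":0},{"jaw":1,"x":0,"y":0,"z":0.006,"twist":0},{"jaw":1,"x":0,"y":0,"z":0,"twist":0}]'
python3 -m crank '[{"jaw":1,"x":0,"y":0,"z":0.005,"twist":0},{"jaw":1,"x":0,"y":0,"z":0.005,"twist":0},{"jaw":1,"x":0,"y":0,"z":0.005,"twist":0},{"jaw":1,"x":0,"y":0,"z":0.004,"twist":0},{"jaw":1,"x":0,"y":0,"z":0,"twist":0}]'
python3 -c "
from h import *
st();handle(pic='pics/hd.png')"
```

```text
time_s: 16.45
tcp_pos: [0.5911, -0.0458, 0.211]
eef_rot: [2.105, 2.331, 0.042]
ft_force: [-0.7, 0.3, 0.1]
opening: -0.0001
time_s: 16.95
tcp_pos: [0.5912, -0.0454, 0.1899]
eef_rot: [-2.105, -2.331, -0.041]
ft_force: [0.1, -0.2, -0.1]
opening: -0.0001
16.95 [ 0.5912 -0.0454  0.1899] [-2.105 -2.331 -0.041] [ 0.1 -0.2 -0.1] -0.0001 [-0.207  0.401  1.608  0.026  1.12  -0.32 ]
[[-0.102, 0.995, 0.017], [0.995, 0.101, 0.02], [0.018, 0.019, -1.0]]
bar side -0.06 61 theta 0.235 [ 0.547 -0.045  0.165]
bar side 0.028 56 theta 0.238 [ 0.626 -0.038  0.166]
```

View pics/hd.png

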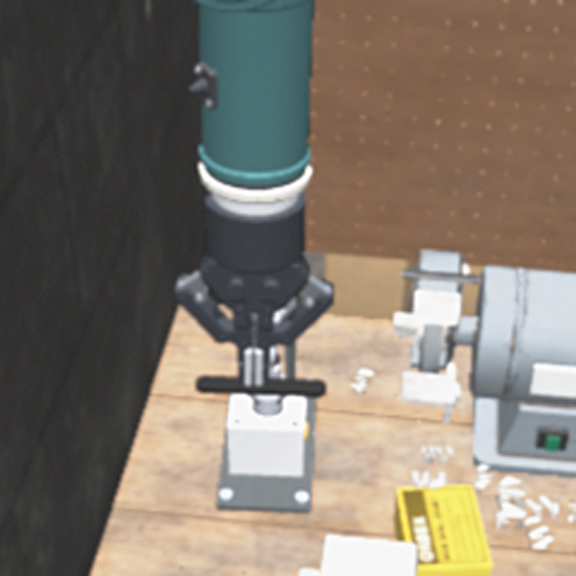

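Fingertips rest on the bar top at about (255,380), with θ at about 0.236. Pressing carefully now.

```bash

python3 -m crank '[{"jaw":1,"x":0.003,"y":-0.002,"z":0,"twist":0},{"jaw":1,"x":0,"y":0,"z":0.002,"twist":0},{"jaw":1,"x":0,"y":0,"z":0.002,"twist":0},{"jaw":1,"x":0,"y":0,"z":0.001,"twist":0},{"jaw":1,"x":0,"y":0,"z":0.001,"twist":0}]'
python3 -m crank '[{"jaw":1,"x":0,"y":0,"z":0.001,"twist":0},{"jaw":1,"x":0,"y":0,"z":0.001,"twist":0},{"jaw":1,"x":0,"y":0,"z":0.001,"twist":0},{"jaw":1,"x":0,"y":0,"z":0.001,"twist":0},{"jaw":1,"x":0,"y":0,"z":0.001,"twist":0}]'
python3 -c "
from h import *
st();handle()"
```

```text
time_s: 17.5
tcp_pos: [0.5894, -0.0422, 0.1845]
eef_rot: [2.105, 2.331, 0.043]
ft_force: [-0.5, 1.3, 0.9]
opening: -0.0001
time_s: 18.0
tcp_pos: [0.5894, -0.0419, 0.183]
eef_rot: [2.104, 2.331, 0.044]
ft_force: [-3.8, 1.4, 8.3]
opening: 0.0
18.0 [ 0.5894 -0.0419  0.183 ] [2.104 2.331 0.044] [-3.8  1.4  8.3] 0.0 [-0.202  0.405  1.622  0.026  1.099 -0.316]
[[-0.102, 0.995, 0.02], [0.995, 0.102, 0.02], [0.018, 0.022, -1.0]]
bar side -0.06 64 theta 0.197 [ 0.546 -0.043  0.158]
bar side 0.028 58 theta 0.201 [ 0.626 -0.036  0.159]
```

```bash

python3 -m crank '[{"jaw":1,"x":0,"y":0,"z":0.001,"twist":0},{"jaw":1,"x":0,"y":0,"z":0.001,"twist":0},{"jaw":1,"x":0,"y":0,"z":0.001,"twist":0},{"jaw":1,"x":0,"y":0,"z":0.001,"twist":0},{"jaw":1,"x":0,"y":0,"z":0.001,"twist":0}]'
python3 -c "
from h import *
st()"
```

```text
time_s: 18.55
tcp_pos: [0.5894, -0.0419, 0.183]
eef_rot: [2.102, 2.329, 0.045]
ft_force: [-3.8, 0.3, 8.6]
opening: -0.0
18.55 [ 0.5894 -0.0419  0.183 ] [2.102 2.329 0.045] [-3.8  0.3  8.6] -0.0 [-0.202  0.404  1.624  0.026  1.096 -0.316]
[[-0.102, 0.995, 0.022], [0.995, 0.102, 0.019], [0.017, 0.024, -1.0]]
```

Force is about 8.6 N per commanded mm. Stepping up.

```bash

python3 -m crank '[{"jaw":1,"x":0,"y":0,"z":0.0015,"twist":0},{"jaw":1,"x":0,"y":0,"z":0.0015,"twist":0},{"jaw":1,"x":0,"y":0,"z":0.0015,"twist":0},{"jaw":1,"x":0,"y":0,"z":0.0015,"twist":0},{"jaw":1,"x":0,"y":0,"z":0.0015,"twist":0}]'
python3 -m crank '[{"jaw":1,"x":0,"y":0,"z":0.0018,"twist":0},{"jaw":1,"x":0,"y":0,"z":0.0018,"twist":0},{"jaw":1,"x":0,"y":0,"z":0.0018,"twist":0},{"jaw":1,"x":0,"y":0,"z":0.0018,"twist":0},{"jaw":1,"x":0,"y":0,"z":0.0018,"twist":0}]'
python3 -m crank '[{"jaw":1,"x":0,"y":0,"z":0.0018,"twist":0},{"jaw":1,"x":0,"y":0,"z":0.0018,"twist":0},{"jaw":1,"x":0,"y":0,"z":0.0018,"twist":0},{"jaw":1,"x":0,"y":0,"z":0.0018,"twist":0},{"jaw":1,"x":0,"y":0,"z":0.0018,"twist":0}]'
```

```text
time_s: 19.05
tcp_pos: [0.5893, -0.0414, 0.1812]
eef_rot: [2.101, 2.328, 0.047]
ft_force: [-4.3, 1.4, 9.4]
opening: 0.0003
time_s: 19.55
tcp_pos: [0.5893, -0.0408, 0.178]
eef_rot: [2.099, 2.327, 0.05]
ft_force: [-3.5, 0.7, 9.3]
opening: -0.0001
time_s: 20.05
tcp_pos: [0.5891, -0.0401, 0.1746]
eef_rot: [2.098, 2.327, 0.052]
ft_force: [-4.8, 1.8, 10.1]
opening: 0.0002
```

```bash

for i in 1; do python3 -m crank '[{"jaw":1,"x":0,"y":0,"z":0.002,"twist":0},{"jaw":1,"x":0,"y":0,"z":0.002,"twist":0},{"jaw":1,"x":0,"y":0,"z":0.002,"twist":0},{"jaw":1,"x":0,"y":0,"z":0.002,"twist":0},{"jaw":1,"x":0,"y":0,"z":0.002,"twist":0}]'; done
python3 -m crank '[{"jaw":1,"x":0,"y":0,"z":0.002,"twist":0},{"jaw":1,"x":0,"y":0,"z":0.002,"twist":0},{"jaw":1,"x":0,"y":0,"z":0.002,"twist":0},{"jaw":1,"x":0,"y":0,"z":0.002,"twist":0},{"jaw":1,"x":0,"y":0,"z":0.002,"twist":0}]'
python3 -m crank '[{"jaw":1,"x":0,"y":0,"z":0.002,"twist":0},{"jaw":1,"x":0,"y":0,"z":0.002,"twist":0},{"jaw":1,"x":0,"y":0,"z":0.002,"twist":0},{"jaw":1,"x":0,"y":0,"z":0.002,"twist":0},{"jaw":1,"x":0,"y":0,"z":0.002,"twist":0}]'
python3 -c "
from h import *
st();handle()"
```

```text
time_s: 20.55
tcp_pos: [0.5891, -0.0393, 0.1701]
eef_rot: [2.097, 2.326, 0.054]
ft_force: [-3.5, 0.5, 10.5]
opening: 0.0001
time_s: 21.05
tcp_pos: [0.589, -0.0386, 0.1654]
eef_rot: [2.096, 2.326, 0.056]
ft_force: [-3.4, 0.7, 9.4]
opening: -0.0
time_s: 21.55
tcp_pos: [0.5889, -0.0381, 0.1606]
eef_rot: [2.094, 2.325, 0.058]
ft_force: [-4.2, 1.7, 9.1]
opening: 0.0002
21.55 [ 0.5889 -0.0381  0.1606] [2.094 2.325 0.058] [-4.2  1.7  9.1] 0.0002 [-0.197  0.423  1.657  0.03   1.032 -0.316]
[[-0.104, 0.994, 0.033], [0.994, 0.104, 0.019], [0.016, 0.035, -0.999]]
bar side -0.06 57 theta 0.067 [ 0.546 -0.041  0.136]
bar side 0.028 57 theta 0.069 [ 0.626 -0.034  0.137]
```

```bash

python3 -m crank '[{"jaw":1,"x":-0.0005,"y":0,"z":0.002,"twist":0},{"jaw":1,"x":-0.0005,"y":0,"z":0.002,"twist":0},{"jaw":1,"x":-0.0005,"y":0,"z":0.002,"twist":0},{"jaw":1,"x":-0.0005,"y":0,"z":0.002,"twist":0},{"jaw":1,"x":-0.0005,"y":0,"z":0.002,"twist":0}]'
python3 -m crank '[{"jaw":1,"x":-0.0005,"y":0,"z":0.002,"twist":0},{"jaw":1,"x":-0.0005,"y":0,"z":0.002,"twist":0},{"jaw":1,"x":-0.0005,"y":0,"z":0.002,"twist":0},{"jaw":1,"x":-0.0005,"y":0,"z":0.002,"twist":0},{"jaw":1,"x":-0.0005,"y":0,"z":0.002,"twist":0}]'
```

```text
time_s: 22.1
tcp_pos: [0.5888, -0.0378, 0.1558]
eef_rot: [2.096, 2.326, 0.064]
ft_force: [-3.8, 2.5, 12.3]
opening: -0.0003
time_s: 22.6
tcp_pos: [0.5888, -0.0377, 0.1527]
eef_rot: [2.096, 2.327, 0.069]
ft_force: [-5.0, 2.6, 14.7]
opening: -0.0001
```

```bash

python3 -m crank '[{"jaw":1,"x":0,"y":0,"z":0.002,"twist":0},{"jaw":1,"x":0,"y":0,"z":0.002,"twist":0},{"jaw":1,"x":0,"y":0,"z":0.002,"twist":0},{"jaw":1,"x":0,"y":0,"z":0.002,"twist":0},{"jaw":1,"x":0,"y":0,"z":0.002,"twist":0}]'
python3 -c "
from h import *
st();handle()"
```

```text
time_s: 23.1
tcp_pos: [0.5888, -0.0375, 0.1516]
eef_rot: [2.093, 2.326, 0.07]
ft_force: [-6.8, 1.2, 17.2]
opening: 0.0002
23.1 [ 0.5888 -0.0375  0.1516] [2.093 2.326 0.07 ] [-6.8  1.2 17.2] 0.0002 [-0.2    0.432  1.671  0.039  1.006 -0.326]
[[-0.105, 0.994, 0.039], [0.994, 0.104, 0.025], [0.021, 0.041, -0.999]]
bar side -0.06 57 theta 0.017 [ 0.548 -0.04   0.128]
bar side 0.028 52 theta 0.014 [ 0.625 -0.033  0.127]
```

```bash

python3 -m crank '[{"jaw":1,"x":0,"y":0,"z":0.0023,"twist":0},{"jaw":1,"x":0,"y":0,"z":0.0023,"twist":0},{"jaw":1,"x":0,"y":0,"z":0.0023,"twist":0},{"jaw":1,"x":0,"y":0,"z":0.0023,"twist":0},{"jaw":1,"x":0,"y":0,"z":0.0023,"twist":0}]'
python3 -m crank '[{"jaw":1,"x":0,"y":0,"z":0.0024,"twist":0},{"jaw":1,"x":0,"y":0,"z":0.0024,"twist":0},{"jaw":1,"x":0,"y":0,"z":0.0024,"twist":0},{"jaw":1,"x":0,"y":0,"z":0.0024,"twist":0},{"jaw":1,"x":0,"y":0,"z":0.0024,"twist":0}]'
```

```text
time_s: 23.65
tcp_pos: [0.5887, -0.0374, 0.1505]
eef_rot: [2.089, 2.324, 0.072]
ft_force: [-7.1, 1.6, 19.6]
opening: 0.0
time_s: 24.15
tcp_pos: [0.5887, -0.0374, 0.1501]
eef_rot: [2.085, 2.322, 0.074]
ft_force: [-8.3, 0.5, 20.3]
opening: -0.0003
```

```bash

python3 -m crank '[{"jaw":1,"x":0,"y":0,"z":0.0024,"twist":0},{"jaw":1,"x":0,"y":0,"z":0.0024,"twist":0},{"jaw":1,"x":0,"y":0,"z":0.0024,"twist":0},{"jaw":1,"x":0,"y":0,"z":0.0024,"twist":0},{"jaw":1,"x":0,"y":0,"z":0.0024,"twist":0}]'
python3 -m crank '[{"jaw":1,"x":0,"y":0,"z":0.0024,"twist":0},{"jaw":1,"x":0,"y":0,"z":0.0024,"twist":0},{"jaw":1,"x":0,"y":0,"z":0.0024,"twist":0},{"jaw":1,"x":0,"y":0,"z":0.0024,"twist":0},{"jaw":1,"x":0,"y":0,"z":0.0024,"twist":0}]'
python3 -c "
from h import *
st();handle()"
```

```text
time_s: 24.65
tcp_pos: [0.5886, -0.0373, 0.1501]
eef_rot: [2.081, 2.32, 0.076]
ft_force: [-7.6, 1.5, 20.9]
opening: -0.0001
time_s: 25.15
tcp_pos: [0.5885, -0.0373, 0.1501]
eef_rot: [2.077, 2.319, 0.078]
ft_force: [-7.9, 2.3, 21.0]
opening: 0.0001
25.15 [ 0.5885 -0.0373  0.1501] [2.077 2.319 0.078] [-7.9  2.3 21. ] 0.0001 [-0.198  0.427  1.685  0.035  0.981 -0.326]
[[-0.11, 0.992, 0.054], [0.994, 0.109, 0.019], [0.013, 0.056, -0.998]]
bar side -0.06 57 theta 0.008 [ 0.546 -0.041  0.126]
bar side 0.028 54 theta 0.012 [ 0.626 -0.034  0.127]
```

It is fully home: no further motion at 21 N, held over a second, θ about 0.01. Retreating.

```bash

python3 -m crank '[{"jaw":1,"x":0,"y":0,"z":-0.002,"twist":0},{"jaw":1,"x":0,"y":0,"z":-0.01,"twist":0},{"jaw":1,"x":0,"y":0,"z":-0.03,"twist":0},{"jaw":1,"x":0,"y":0,"z":-0.04,"twist":0},{"jaw":1,"x":0.03,"y":0,"z":-0.03,"twist":0}]'
python3 -m crank '[{"jaw":1,"x":0.04,"y":0,"z":0,"twist":0},{"jaw":1,"x":0.04,"y":0,"z":0,"twist":0},{"jaw":1,"x":0,"y":0,"z":0,"twist":0},{"jaw":1,"x":0,"y":0,"z":0,"twist":0},{"jaw":1,"x":0,"y":0,"z":0,"twist":0}]'
python3 - <<'E'
from h import *
st();handle(pic='pics/end.png')
f=grab_frame("top")
for l in("nut","carton","bolt","mug"):
    for o in spotter.outline_of("top",l)[:1]: print(l,np.round(np.median(pts(f,o["mask"]),0),3))
E
```

```text
time_s: 25.7
tcp_pos: [0.5771, -0.0117, 0.2632]
eef_rot: [2.084, 2.319, 0.069]
ft_force: [1.0, 0.5, 0.8]
opening: -0.0
time_s: 26.2
tcp_pos: [0.5719, 0.0716, 0.2725]
eef_rot: [2.076, 2.313, 0.083]
ft_force: [-0.8, -0.2, 0.6]
opening: -0.0001
26.2 [0.5719 0.0716 0.2725] [2.076 2.313 0.083] [-0.8 -0.2  0.6] -0.0001 [-0.006  0.274  1.581  0.019  1.227 -0.12 ]
[[-0.108, 0.992, 0.06], [0.994, 0.107, 0.018], [0.011, 0.062, -0.998]]
bar side -0.06 56 theta 0.01 [ 0.546 -0.04   0.127]
bar side 0.028 55 theta 0.012 [ 0.626 -0.034  0.127]
nut [0.607 0.162 0.009]
carton [ 0.419 -0.034  0.044]
bolt [0.625 0.202 0.022]
```

View pics/end.png

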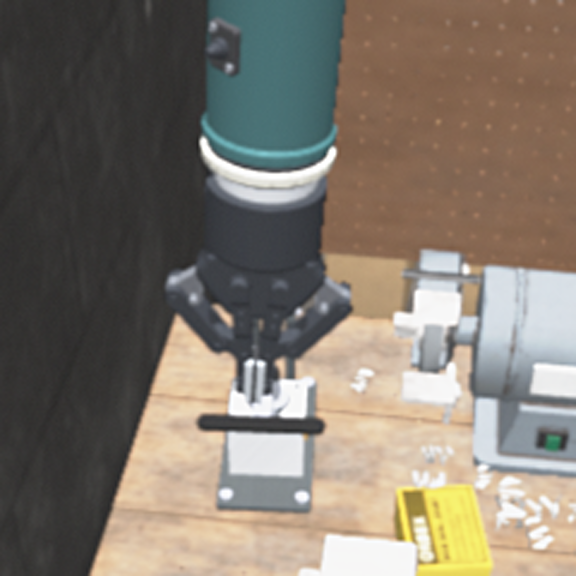

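The end view shows the clamp bar lying level at (260,424), closed over the block, and the arm clear of it. Handing in.

```bash
python3 -c "
from h import *
print(workorder.sign_off()); st()"
```

```text
the job is handed in; nothing more can be done
None
the job is handed in; nothing more can be done
```

The cartridge is fully home in the bore, the clamp is closed on it, and I handed the job in at about 26 s; sign-off gives no verdict.

- **Seating:** I set the cartridge in the bore and let go with its collar about 16 mm above the block, standing upright in the scene view.
- **Pressing:** I pushed the clamp over from behind and pressed its handle from above. It moved at about 9–12 N, then the force rose and it stopped. I held about 20–21 N for over a second with no further movement; the highest reading at the end of a move was 21 N.
- **Last checks:** After I backed off, the clamp measured about 0.01 rad, within the fully-home range. The wrist force was about zero and the arm was clear.
- **Bystanders:** The final check was only partial.
  - **Nut:** it measured within 2 mm of where it started.
  - **Carton:** it measured 13 mm off along y, with its other coordinates unchanged. I take that to be the arm partly hiding it, because I never went near it.
  - **Bolt:** the detection was clearly false, landing near the mug.
  - **Mug:** it was not detected.
- **Not measured:** I did not measure the collar's final height directly. That it is home rests on the force rise, the stop and the clamp angle.

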